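Run the lids of a fittings case shut and lock it

ROBOT

A 7-joint arm with a two-finger parallel gripper is mounted at the origin on the work surface; the furniture and walls round the work are solid. World frame = base frame: x ahead of the robot, y to its left, z up, the work surface at z = 0. Lengths are in m, angles in rad, forces in N, time in s.
With the tool pointing down it reaches from about 0.35 to 0.9 m from the base axis. Payload 8.1 kg.
Tool frame: the origin (TCP) lies midway between the tips of the shut fingers; the grasp point (between the pads) lies behind it (manip.grip_depth is the y of the grasp point in the tool frame, in m); y points along the fingers, x is the direction in which the jaws open and shut, and the axes are right-handed (so a half turn about y gives the same grasp; the last joint's range is limited). The gripper opens to 92 mm and grips with 3 to 60 N. Pads are 19 mm wide; open, the fingers measure 130 mm over their backs; the gripper's body (75 mm by 190 mm) begins 47 mm behind the grasp point.
Start: joints at [-1.241, 0.434, 0.025, 1.573, -0.012, 1.134, -0.075], TCP at [0.262, 0.567, 0.227] pointing down, gripper open.
Joint ranges: [-2.62, 2.62], [-0.44, 2.09], [-1.27, 1.32], [0.08, 2.57], [-1.32, 4.46], [0.12, 2], [-2.74, 2.74]. Speed limits (rad/s): [2.22, 2.22, 3.01, 3.01, 3.14, 3.14, 3.14].

INTERFACE

Orientations are given as a rotation vector (axis times angle).
In Python, from rig import manip gives the robot as it stands.
- The arm moves only by the shell command python3 -m inch 'ROWS'. ROWS is JSON, a list of rows, each a list of 3 entries, a list of its own where there are three numbers: the shift along the tool's x, y, z as a fraction of full scale, then the turn, a rotation vector about the tool's x, y, z as a fraction of full scale, then the opening, from 0 (shut) to 1 (fully open). A call has exactly 8 rows; each row is the pose to reach, as a shift and turn from the pose measured when the call began, along the tool's axes at that moment, turning the shorter way round; what a row does not reach only later rows make up. Full scale, the value 1, is 0.1 m for a shift and 180 degrees for a turn. A row lasts 1/10 s, in which the tool goes at most 50 mm and 8.59 degrees, less where a joint would pass 70% of its speed; a pose out of reach is approached as far as the arm can. A call with a number of a shift or a turn outside -1 to 1 is refused whole. A call with a gripper value outside its range is refused whole. The fingers move at their own pace and stop on an object; the grip force is fixed at half the most. Time passes only in rows, so rows that repeat a pose let the fingers close, or fill a call up. It gives the time, the measured TCP pose, the force and the opening at its end, in the units of the state.
- manip.sense(): the state, without advancing time (a new reading comes with each control period).
- manip.snapshot(name): name is "side" or "top" or "wrist"; returns the picture (420x560x3 uint8, red, green, blue); there is no depth.
- manip.camera_info(name): a dict with "fx", "fy", "cx", "cy" (pixels), "R" (3x3) and "t" (3): a world point X has camera coordinates R X + t; the wrist camera has in their place "hand_eye" (4x4, takes a point from camera to tool coordinates, whose origin is the TCP and whose axes are the tool frame's). Camera axes: x right, y down, z forward; pixel columns grow to the right and rows downward; lengths in m; the calibration is good to about 2 mm. A picture is of the moment at which its call begins: read the wrist's pose just before it. camera_info takes no time and is no camera call.
- manip.finish_job(): hands the job in, once; it reports no verdict.
The state is a dict: "clock": time; "joints": joint angles; "qvel": joint speeds; "joint_efforts": joint torques, N m; "eef_pos": TCP position; "tcp_rot": TCP orientation; "ft_force": force on the tool from outside, world axes, zero at the start; "ft_torque": the same for the moment, N m; "finger_gap": finger opening in m.
Only numpy, scipy, OpenCV 4.12 (cv2) and the standard library are available. Lean on these libraries where they do the work, as an engineer would, in place of code of your own. Each camera call takes 0.05 s, during which the arm holds its last target. There are 200 camera calls.

TASK

The lids of the long fittings case have been left ajar. With the fingertips run lightly along the row, starting on the plain deck at the robot's right, so that the five lids go down one after another from their hinges until all lie flush; only then push the locking bar by its upright ridge, to the left along the front edge, until it meets its stop. Be gentle, pick nothing up, leave the case where it stands and do not disturb the things around it.

Things in the scene. Friction and masses are not known exactly. Their poses are not given: they have to be found in the camera images.
- case: long low grey plastic case, loose on the table, about 0.75 kg, 244 mm long (its y), 62 mm deep (x from -36 to +26 mm), 39 mm high. Origin: underside, below the middle of the row of lids. Its +x points to its back, away from the robot, +y along the row to the robot's left (turned up to 0.3 rad). Five white lids, middles at x = 0, y = -80, -40, 0, 40, 80 mm; dark locking bar along its front edge
- deck (a point): centre of the top of the plain deck at the case's -y end (robot's right), 39 mm above the table: solid, 21 mm long (y) and 48 mm wide, level with the tops of the shut lids, so that fingertips can glide from it along the lids
- far_deck (a point): centre of the top of the like deck at the +y end (robot's left), past the last lid, also 39 mm above the table
- lid1 (a joint): angle of lid 1 of 5 counted from the case's -y end (robot's right): 0 is shut and flush, positive is open (rad). 44 mm (x) by 38 mm (y), 3 mm thick, hinged on its -y edge (19 mm before its middle, 36 mm high): its free +y edge stands up like a wedge. Light friction (0.006 N m), stays where left, no catch. Fingertips gliding in +y at shut-lid height ride it down
- lid2 (a joint): angle of lid 2 of 5 counted from the case's -y end (robot's right): 0 is shut and flush, positive is open (rad). As lid 1.
- lid3 (a joint): angle of lid 3 of 5 counted from the case's -y end (robot's right): 0 is shut and flush, positive is open (rad). As lid 1.
- lid4 (a joint): angle of lid 4 of 5 counted from the case's -y end (robot's right): 0 is shut and flush, positive is open (rad). As lid 1.
- lid5 (a joint): angle of lid 5 of 5 counted from the case's -y end (robot's right): 0 is shut and flush, positive is open (rad). As lid 1.
- lock (a joint): travel (m) of the locking bar along the case's +y: 0 fully back, 0.018 at its stop, where five tongues lie over the tabs on the lids' front edges and hold them shut. About 1.2 N pushes it; it stays where left. The tongues lie between x = -33 and -23 mm of the case and reach 44 mm above the table
- ridge (a point): top of the upright push ridge at the -y end of the locking bar (moves with it), 56 mm above the table; ridge 8 mm square from above, standing up from 35 mm. With the bar back it is at x = -29.5, y = -102 mm of the case. On the same line a fixed block 44 mm high stands at y = -122 to -116 mm; the lip in front is 35 mm high
- atomiser_1: bystander: the black-capped slim glass atomiser, upright, 18 mm across, 80 mm tall, near the case's front; origin at the centre of its underside
- atomiser_2: bystander: the grey-capped slim glass atomiser, upright, 18 mm across, 80 mm tall, near the case's front; origin at the centre of its underside
- crimp_tin: bystander: flat round tin, 59 mm across, 26 mm high, off the far end (+y) of the case; origin at the centre of its underside
- dropper_09: bystander: amber dropper bottle with black bulb, upright, 39 mm across, 102 mm tall, close behind the case; origin at the centre of its underside
- marker: bystander: capped marker pen lying down, 122 mm long (its y), 12 mm thick, just behind the case; origin at the centre of its underside
- beaker: bystander: small beaker, 47 mm across, 55 mm tall, to the robot's right; origin at the centre of its underside
- label_roll: bystander: roll of blank labels lying flat, 64 mm across, 26 mm high, to the robot's left; origin at the centre of its underside

How it is judged:
By the outcome, as a careful person would: the job done as asked, in the order asked, and still so for the second after the job is handed in, with the robot touching nothing.
It also fails if it takes over 48 s, if anything falls off the work surface, if the arm or the gripper's body presses on something with over 40 N, if the wrist force passes 120 N, or if a joint passes its speed limit or range.

## Working session

There is one attempt and no reset: what is moved stays moved. The work goes in short steps, Python scripts to look and compute and a shell command to move; the robot and the scene stay as the last step left them, time stands still between calls to the robot, and variables do not carry over. Pictures are saved under pics/ and viewed, about 8 in all and at most 12, crops included, and the job is handed in when it is done.

```bash
ls; mkdir -p pics; python3 - <<'E'
from rig import manip
import cv2
s=manip.sense(); print(s); print(manip.grip_depth)
for n in("top","side"):
    im=manip.snapshot(n); cv2.imwrite(f"pics/{n}0.png",im[:,:,::-1]); print(n,manip.camera_info(n))
print(manip.camera_info("wrist"))
E
```

```text
pics
{'clock': 0.0, 'joints': array([-1.24061288,  0.43521247,  0.02497825,  1.5740806 , -0.01156839,
        1.13398948, -0.07505551]), 'qvel': array([-4.11320260e-04,  3.93543520e-04,  8.01971490e-04, -1.13997076e-03,
       -1.42839779e-05,  9.74760014e-04, -1.66294390e-03]), 'joint_efforts': array([ 3.04281617e-03, -6.67850375e+01,  9.87090357e-01, -3.14467156e+01,
       -6.02976093e-02,  4.27310925e-02,  1.58692537e-04]), 'eef_pos': array([0.2619788 , 0.56689365, 0.22595795]), 'tcp_rot': array([-1.38440339, -0.88390617,  0.88588017]), 'ft_force': array([ 0.3253497 , -0.27117759, -0.0667529 ]), 'ft_torque': array([-0.00198409,  0.03716999, -0.00362485]), 'finger_gap': 0.09201139179241133}
-0.0188
top {'fx': 423.44831366054257, 'fy': 423.44831366054257, 'cx': 283.94899211510284, 'cy': 210.974087105484, 'R': array([[ 3.52659356e-04, -9.99952503e-01,  9.73994344e-03],
       [-9.96843798e-01, -1.12475601e-03, -7.93799577e-02],
       [ 7.93871425e-02, -9.68120813e-03, -9.96796848e-01]]), 't': array([-0.0327734 ,  0.45520121,  1.12795511])}
side {'fx': 465.0911697812122, 'fy': 465.0911697812122, 'cx': 274.34037405841565, 'cy': 210.98133930119656, 'R': array([[ 0.92942155, -0.36874136, -0.01433166],
       [-0.2349035 , -0.56123472, -0.79362203],
       [ 0.28459784,  0.74097598, -0.60824228]]), 't': array([-0.40702628,  0.16152683,  1.26348341])}
{'fx': 354.4212308207419, 'fy': 354.4212308207419, 'cx': 276.55188324097503, 'cy': 209.5600466064433, 'hand_eye': array([[ 9.99999786e-01,  9.32131349e-05, -6.47616276e-04,
        -3.52038567e-05],
       [ 6.44812150e-04, -3.08264116e-01,  9.51300593e-01,
        -1.58855171e-01],
       [-1.10963148e-04, -9.51300807e-01, -3.08264110e-01,
         8.43271966e-02],
       [ 0.00000000e+00,  0.00000000e+00,  0.00000000e+00,
         1.00000000e+00]])}
```

View pics/top0.png

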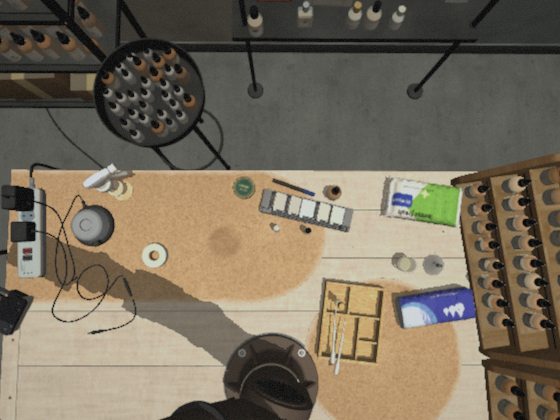

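View pics/side0.png

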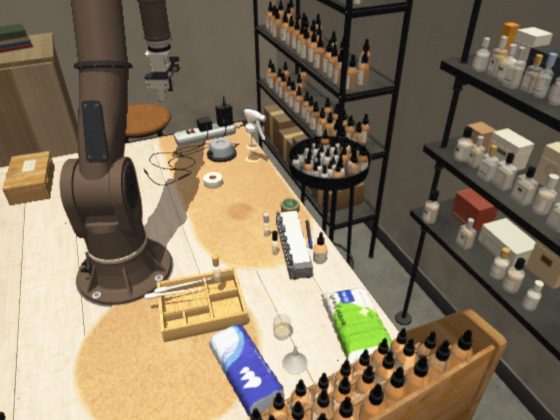

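```bash
cat > h.py <<'E'
import numpy as np, cv2
from scipy.spatial.transform import Rotation as Ro
from rig import manip
def cam(n,s=None):
    c=manip.camera_info(n); K=np.array([[c['fx'],0,c['cx']],[0,c['fy'],c['cy']],[0,0,1]])
    if n=='wrist':
        s=s or manip.sense(); T=np.eye(4); T[:3,:3]=Ro.from_rotvec(s['tcp_rot']).as_matrix(); T[:3,3]=s['eef_pos']
        W=T@c['hand_eye']; return K,W[:3,:3].T,-W[:3,:3].T@W[:3,3]
    return K,np.array(c['R']),np.array(c['t'])
def ray(C,uv,z):
    K,R,t=C; o=-R.T@t; d=R.T@np.linalg.solve(K,[uv[0],uv[1],1.]); return o+d*(z-o[2])/d[2]
def proj(C,X):
    K,R,t=C; p=K@(R@np.asarray(X)+t); return p[:2]/p[2]
def down(yaw):  # tool x along case +y at case yaw, tool y down
    c,s=np.cos(yaw),np.sin(yaw); x=np.array([-s,c,0]); y=np.array([0,0,-1.]); return np.c_[x,y,np.cross(x,y)]
def plan(pos,Rt):
    s=manip.sense(); R0=Ro.from_rotvec(s['tcp_rot']).as_matrix()
    print('t',s['clock'],'shift',np.round(R0.T@(np.array(pos)-s['eef_pos'])/.1,3),'turn',np.round(Ro.from_matrix(R0.T@Rt).as_rotvec()/np.pi,4))
E
python3 - <<'E'
from h import *
C=cam('top')
for n,uv,z in [('right end corner b',(349,231),.0),('fl',(261,209),.0),('bl',(266,190),.039),('br',(352,206),.039),('dropper',(335,192),.05),('at1',(307,230),.04),('at2',(276,228),.04),('tin',(244,187),.026)]: print(n,ray(C,uv,z).round(3))
R=Ro.from_rotvec(manip.sense()['tcp_rot']).as_matrix(); print(R.round(3))
E
```

```text
right end corner b [ 0.402 -0.211  0.   ]
fl [0.462 0.03  0.   ]
bl [0.51  0.016 0.039]
br [ 0.467 -0.214  0.039]
dropper [ 0.503 -0.167  0.05 ]
at1 [ 0.403 -0.093  0.04 ]
at2 [ 0.408 -0.011  0.04 ]
tin [0.519 0.075 0.026]
[[ 0.42  -0.    -0.908]
 [ 0.908 -0.001  0.42 ]
 [-0.001 -1.    -0.   ]]
```

```bash
python3 -c "
from h import *
plan([.455,-.095,.20],down(-.18))"
```

```text
t 0.1 shift [-5.199  0.268 -4.529] turn [-0.     -0.0805 -0.0005]
```

```bash
for i in 1 2 3 4 5; do python3 -m inch '[[[-0.3,0,-0.26],[0,0,0],0],[[-0.6,0,-0.52],[0,0,0],0],[[-0.9,0,-0.78],[0,0,0],0],[[-1,0,-0.87],[0,0,0],0],[[-1,0,-0.87],[0,0,0],0],[[-1,0,-0.87],[0,0,0],0],[[-1,0,-0.87],[0,0,0],0],[[-1,0,-0.87],[0,0,0],0]]'; done; python3 -c "
from h import *
plan([.455,-.095,.20],down(-.18))"
```

```text
clock: 0.9
eef_pos: [0.2984, 0.4409, 0.226]
tcp_rot: [-1.383, -0.885, 0.887]
ft_force: [-0.4, 0.6, 0.3]
finger_gap: 0.0322
clock: 1.7
eef_pos: [0.3351, 0.3151, 0.2259]
tcp_rot: [-1.383, -0.887, 0.889]
ft_force: [-0.5, 0.7, 0.4]
finger_gap: 0.0002
clock: 2.5
eef_pos: [0.3723, 0.1892, 0.226]
tcp_rot: [-1.382, -0.888, 0.891]
ft_force: [-0.1, -0.4, -0.0]
finger_gap: 0.0006
clock: 3.3
eef_pos: [0.4098, 0.0633, 0.226]
tcp_rot: [-1.381, -0.89, 0.892]
ft_force: [0.4, 0.1, 0.4]
finger_gap: 0.0005
clock: 4.1
eef_pos: [0.4478, -0.0624, 0.226]
tcp_rot: [-1.38, -0.891, 0.894]
ft_force: [-0.1, 0.5, -0.5]
finger_gap: 0.0004
t 4.1 shift [-0.268  0.26  -0.2  ] turn [-0.0004 -0.0771 -0.0003]
```

```bash
python3 -m inch '[[[-0.07,0.06,-0.05],[0,-0.02,0],0],[[-0.14,0.13,-0.1],[0,-0.04,0],0],[[-0.2,0.2,-0.15],[0,-0.06,0],0],[[-0.268,0.26,-0.2],[0,-0.077,0],0],[[-0.268,0.26,-0.2],[0,-0.077,0],0],[[-0.268,0.26,-0.2],[0,-0.077,0],0],[[-0.268,0.26,-0.2],[0,-0.077,0],0],[[-0.268,0.26,-0.2],[0,-0.077,0],0]]'; python3 - <<'E'
from h import *
s=manip.sense(); im=manip.snapshot('wrist'); cv2.imwrite('pics/w1.png',im[:,:,::-1]); np.savez('w1.npz',im=im,p=s['eef_pos'],r=s['tcp_rot'])
E
```

```text
clock: 4.9
eef_pos: [0.4552, -0.0944, 0.2003]
tcp_rot: [-1.289, -1.075, 1.076]
ft_force: [0.4, -0.4, 0.6]
finger_gap: 0.0005
```

View pics/w1.png

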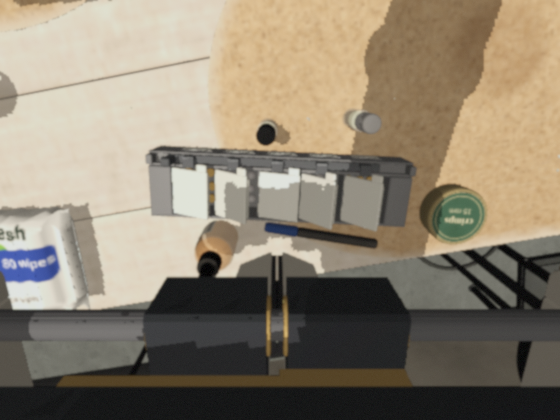

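```bash
python3 - <<'E'
import cv2
im=cv2.imread('pics/w1.png')
c=im[105:285,140:425]; cv2.imwrite('pics/w1c.png',cv2.resize(c,None,fx=2.8,fy=2.8,interpolation=cv2.INTER_CUBIC))
E
```

```text
(no output)
```

View pics/w1c.png

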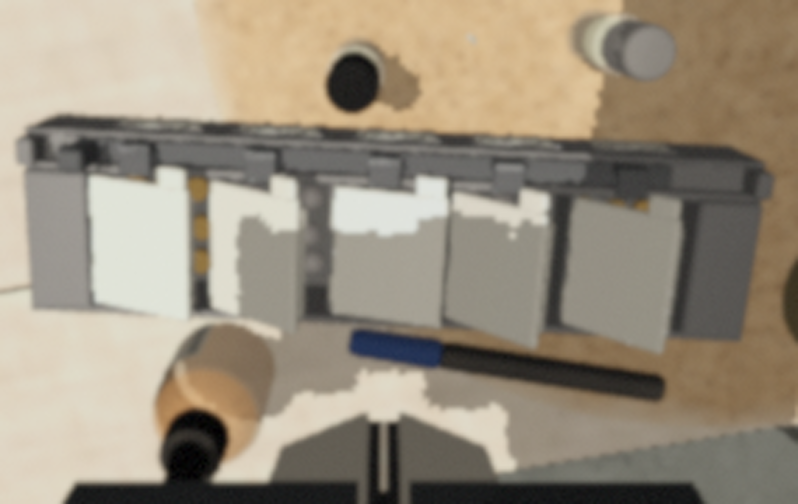

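```bash
cat >> h.py <<'E'
def load(f):
    d=np.load(f); return d['im'],cam('wrist',dict(eef_pos=d['p'],tcp_rot=d['r']))
E
python3 - <<'E'
from h import *
im,C=load('w1.npz')
P={k:ray(C,np.array(v)/2.8+[140,105],.039) for k,v in dict(rf=(27,172),rb=(33,308),rb2=(88,308),rf2=(88,172),lf=(757,203),lb=(742,338),lb2=(684,335),lf2=(698,200)).items()}
for k in P: print(k,P[k].round(4))
d=lambda a,b:np.linalg.norm(P[a]-P[b])
print('len f,b',d('rf','lf'),d('rb','lb'),'wid',d('rf','rb'),d('lf','lb'),'deckl',d('rb','rb2'),d('lb','lb2'))
v=P['lf']-P['rf']+P['lb']-P['rb']; yaw=np.arctan2(-v[0],v[1]); c=(P['lf']+P['rf']+P['lb']+P['rb'])/4
print('yaw',yaw,'centre',c)
Rz=Ro.from_euler('z',yaw).as_matrix()
for k in P: print(k,(Rz.T@(P[k]-c))[:2].round(4))
rd=ray(C,np.array((68,147))/2.8+[140,105],.056); print('ridge rel',(Rz.T@(rd-c)).round(4), rd)
for k,v,z in[('at1 cap',(354,82),.08),('at2',(643,48),.08),('drop',(195,440),.102)]:
    p=ray(C,np.array(v)/2.8+[140,105],z);print(k,p.round(3),(Rz.T@(p-c)).round(3))
# independent: top view outline check
T=cam('top')
for k in P: print(k,'top px',proj(T,P[k]).round(1))
E
```

```text
rf [ 0.4125 -0.2048  0.039 ]
rb [ 0.4581 -0.2163  0.039 ]
rb2 [ 0.4614 -0.1978  0.039 ]
rf2 [ 0.4161 -0.1852  0.039 ]
lf [0.4655 0.0288 0.039 ]
lb [0.5122 0.0207 0.039 ]
lb2 [0.5076 0.0011 0.039 ]
lf2 [0.461  0.0098 0.039 ]
len f,b 0.23961053481892164 0.24308170738134294 wid 0.04699179607885002 0.047416175600997326 deckl 0.01876210307202557 0.020075415022507544
yaw -0.22387131887566705 centre [ 0.46207181 -0.09290425  0.039     ]
rf [-0.0235 -0.1201]
rb [ 0.0235 -0.1212]
rb2 [ 0.0227 -0.1025]
rf2 [-0.0244 -0.1002]
lf [-0.0237  0.1195]
lb [0.0237 0.1219]
lb2 [0.0235 0.1018]
lf2 [-0.0238  0.0999]
ridge rel [-0.0354 -0.101   0.017 ] [ 0.40514474 -0.18355261  0.056     ]
at1 cap [ 0.399 -0.092  0.08 ] [-0.061 -0.013  0.041]
at2 [ 0.404 -0.013  0.08 ] [-0.074  0.065  0.041]
drop [ 0.488 -0.155  0.102] [ 0.039 -0.055  0.063]
rf top px [349.  226.5]
rb top px [353.1 209.4]
rb2 top px [346.1 208.1]
rf2 top px [341.6 225.1]
lf top px [261.  206.5]
lb top px [264.1 189. ]
lb2 top px [271.4 190.8]
lf2 top px [268.1 208.2]
```

```bash
cat >> h.py <<'E'
yaw=-.224; O=np.array([.4621,-.0929,0])-Ro.from_euler('z',yaw).as_matrix()@[.002,0,0]
def case(x,y,z): return O+Ro.from_euler('z',yaw).as_matrix()@[x,y,z]
E
python3 -c "
from h import *
plan(case(-.006,-.112,.06),down(yaw))"
```

```text
t 4.95 shift [-1.086  1.404  0.062] turn [-0.0003  0.014  -0.0002]
```

```bash
python3 -m inch '[[[-0.3,0.1,0],[0,0.005,0],0],[[-0.6,0.25,0.03],[0,0.01,0],0],[[-0.9,0.4,0.06],[0,0.014,0],0],[[-1,0.6,0.06],[0,0.014,0],0],[[-1,0.8,0.06],[0,0.014,0],0],[[-1,0.8,0.06],[0,0.014,0],0],[[-1,0.8,0.06],[0,0.014,0],0],[[-1,0.8,0.06],[0,0.014,0],0]]'; python3 -c "
from h import *
plan(case(-.006,-.112,.06),down(yaw))"
```

```text
clock: 5.75
eef_pos: [0.4321, -0.1917, 0.1213]
tcp_rot: [-1.307, -1.043, 1.043]
ft_force: [0.2, -0.1, 0.6]
finger_gap: 0.0007
t 5.75 shift [-0.09   0.613  0.007] turn [ 0.0002  0.0002 -0.0002]
```

```bash
python3 -m inch '[[[-0.09,0.2,0],[0,0,0],0],[[-0.09,0.4,0],[0,0,0],0],[[-0.09,0.6,0],[0,0,0],0],[[-0.09,0.68,0],[0,0,0],0],[[-0.09,0.72,0],[0,0,0],0],[[-0.09,0.73,0],[0,0,0],0],[[-0.09,0.73,0],[0,0,0],0],[[-0.09,0.73,0],[0,0,0],0]]'; python3 - <<'E'
from h import *
plan(case(-.006,-.112,.039),down(yaw))
s=manip.sense(); im=manip.snapshot('wrist'); np.savez('w2.npz',im=im,p=s['eef_pos'],r=s['tcp_rot'])
a=im[:,:,::-1][60:360,60:460]
cv2.imwrite('pics/w2.png',cv2.resize(a,None,fx=2,fy=2,interpolation=cv2.INTER_CUBIC))
E
```

```text
clock: 6.55
eef_pos: [0.4306, -0.2006, 0.049]
tcp_rot: [-1.308, -1.044, 1.043]
ft_force: [-0.1, 0.2, -0.8]
finger_gap: 0.0007
t 6.55 shift [0.    0.1   0.012] turn [ 0.0006  0.0002 -0.0002]
```

View pics/w2.png

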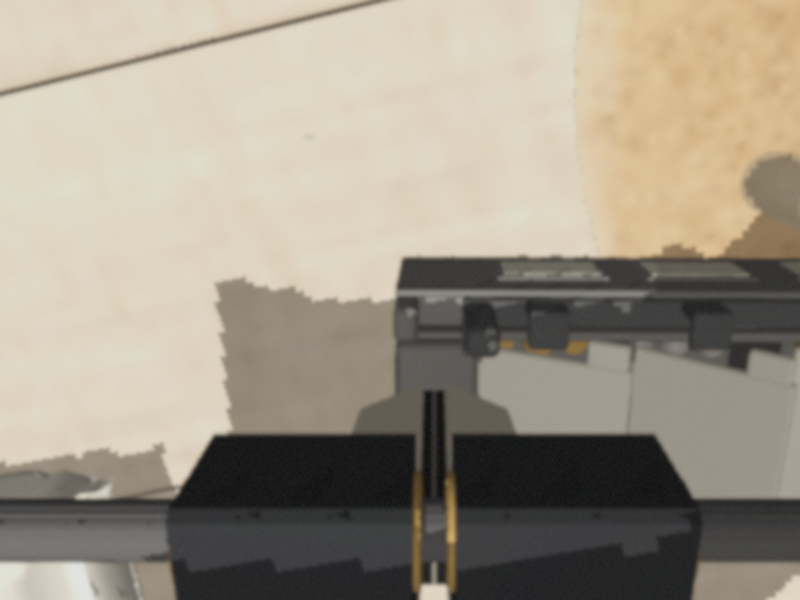

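```bash
python3 -m inch '[[[0,0.03,0.01],[0,0,0],0],[[0,0.06,0.01],[0,0,0],0],[[0,0.08,0.01],[0,0,0],0],[[0,0.085,0.01],[0,0,0],0],[[0,0.09,0.01],[0,0,0],0],[[0,0.095,0.01],[0,0,0],0],[[0,0.1,0.01],[0,0,0],0],[[0,0.1,0.01],[0,0,0],0]]'; python3 -c "
from h import *
s=manip.sense();print(s['ft_force'],s['ft_torque'],s['eef_pos'])"
```

```text
clock: 7.4
eef_pos: [0.4296, -0.2004, 0.0393]
tcp_rot: [-1.308, -1.044, 1.042]
ft_force: [-1.6, 0.1, 7.7]
finger_gap: 0.0001
[-1.61045704  0.08543685  7.68102607] [0.23753414 0.38306114 0.00065239] [ 0.42962593 -0.20043636  0.0393362 ]
```

```bash
python3 -m inch '[[[0.05,0.001,0],[0,0,0],0],[[0.1,0.001,0],[0,0,0],0],[[0.15,0.001,0],[0,0,0],0],[[0.2,0.001,0],[0,0,0],0],[[0.25,0.001,0],[0,0,0],0],[[0.3,0.001,0],[0,0,0],0],[[0.35,0.001,0],[0,0,0],0],[[0.4,0.001,0],[0,0,0],0]]'; python3 -c "
from h import *
plan(case(-.006,.112,.039),down(yaw))"
```

```text
clock: 8.2
eef_pos: [0.4386, -0.1611, 0.0393]
tcp_rot: [-1.309, -1.044, 1.042]
ft_force: [0.2, -2.6, 3.4]
finger_gap: 0.0006
t 8.2 shift [1.837 0.002 0.002] turn [ 0.0007  0.0001 -0.0001]
```

```bash
python3 -m inch '[[[0.05,0.001,0],[0,0,0],0],[[0.1,0.001,0],[0,0,0],0],[[0.15,0.001,0],[0,0,0],0],[[0.2,0.001,0],[0,0,0],0],[[0.25,0.001,0],[0,0,0],0],[[0.3,0.001,0],[0,0,0],0],[[0.35,0.001,0],[0,0,0],0],[[0.4,0.001,0],[0,0,0],0]]'; python3 - <<'E'
from h import *
plan(case(-.006,.112,.039),down(yaw))
s=manip.sense(); im=manip.snapshot('wrist'); np.savez('w3.npz',im=im,p=s['eef_pos'],r=s['tcp_rot'])
a=im[:,:,::-1][60:360,60:460]
cv2.imwrite('pics/w3.png',cv2.resize(a,None,fx=2,fy=2,interpolation=cv2.INTER_CUBIC))
E
```

```text
clock: 9.0
eef_pos: [0.4476, -0.122, 0.0392]
tcp_rot: [-1.309, -1.044, 1.042]
ft_force: [-0.4, -3.5, 4.7]
finger_gap: 0.0005
t 9.0 shift [1.436e+00 1.000e-03 2.000e-03] turn [ 0.0007  0.0001 -0.0002]
```

View pics/w3.png

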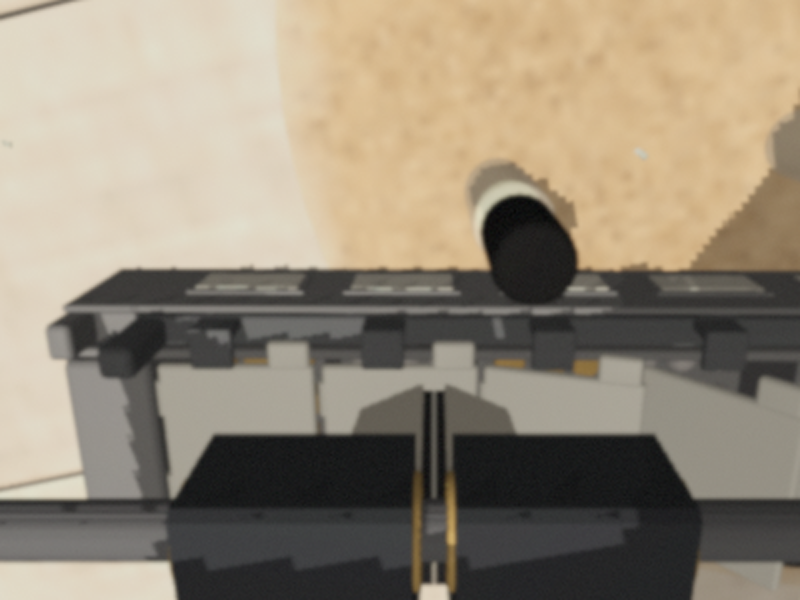

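Lid 1 is flush and lid 2 nearly down under the tips (about px 433,390); the case edge is still level with the hand. Continuing a bit lighter.

```bash
for i in 1 2 3; do python3 -m inch '[[[0.05,0,0],[0,0,0],0],[[0.1,0,0],[0,0,0],0],[[0.15,0,0],[0,0,0],0],[[0.2,0,0],[0,0,0],0],[[0.25,0,0],[0,0,0],0],[[0.3,0,0],[0,0,0],0],[[0.35,0,0],[0,0,0],0],[[0.4,0,0],[0,0,0],0]]'; done; python3 -c "
from h import *
plan(case(-.006,.112,.039),down(yaw))"
```

```text
clock: 9.85
eef_pos: [0.4567, -0.0818, 0.0392]
tcp_rot: [-1.308, -1.045, 1.043]
ft_force: [-1.1, -4.0, 6.5]
finger_gap: 0.0005
clock: 10.65
eef_pos: [0.4654, -0.0425, 0.0392]
tcp_rot: [-1.308, -1.044, 1.043]
ft_force: [-1.5, -3.8, 5.9]
finger_gap: 0.0003
clock: 11.45
eef_pos: [0.474, -0.0033, 0.0392]
tcp_rot: [-1.308, -1.044, 1.043]
ft_force: [-1.5, -4.0, 6.3]
finger_gap: 0.0007
t 11.45 shift [ 0.22   0.002 -0.003] turn [ 0.0005  0.0002 -0.0002]
```

```bash
python3 -m inch '[[[0.04,-0.001,0],[0,0,0],0],[[0.08,-0.001,0],[0,0,0],0],[[0.12,-0.001,0],[0,0,0],0],[[0.16,-0.001,0],[0,0,0],0],[[0.2,-0.001,0],[0,0,0],0],[[0.22,-0.001,0],[0,0,0],0],[[0.22,-0.1,0],[0,0,0],0],[[0.22,-0.2,0],[0,0,0],0]]'; python3 -m inch '[[[-0.2,-0.4,0],[0,0,0],0],[[-0.5,-0.8,0],[0,0,0],0],[[-0.8,-1,0],[0,0,0],0],[[-1,-1,0],[0,0,0],0],[[-1,-1,0],[0,0,0],0],[[-1,-1,0],[0,0,0],0],[[-1,-1,0],[0,0,0],0],[[-1,-1,0],[0,0,0],0]]'; python3 - <<'E'
from h import *
plan(case(-.0295,-.122,.075),down(yaw))
s=manip.sense(); im=manip.snapshot('wrist'); np.savez('w4.npz',im=im,p=s['eef_pos'],r=s['tcp_rot'])
a=im[:,:,::-1][100:325,120:420]
cv2.imwrite('pics/w4.png',cv2.resize(a,None,fx=2.6,fy=2.6,interpolation=cv2.INTER_CUBIC))
E
```

```text
clock: 12.25
eef_pos: [0.4783, 0.0189, 0.0595]
tcp_rot: [-1.307, -1.043, 1.044]
ft_force: [-0.2, 0.7, 0.2]
finger_gap: 0.0002
clock: 13.05
eef_pos: [0.4562, -0.0774, 0.1593]
tcp_rot: [-1.305, -1.044, 1.046]
ft_force: [-0.1, 0.5, 0.2]
finger_gap: 0.0006
t 13.05 shift [-1.356  0.844  0.226] turn [-0.0003  0.001  -0.0002]
```

View pics/w4.png

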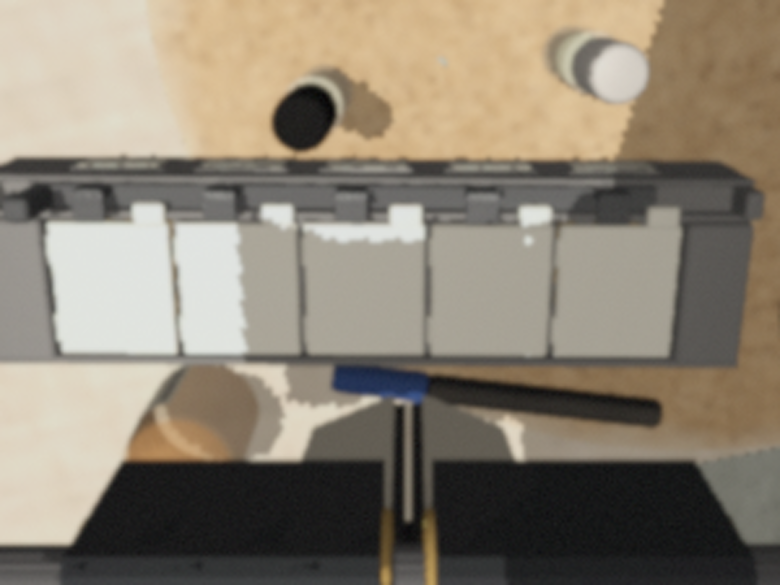

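```bash
python3 - <<'E'
from h import *
Rz=Ro.from_euler('z',yaw).as_matrix()
rel=lambda p:(Rz.T@(p-O)).round(4)
_,C=load('w4.npz')
for v in [(738,364),(750,222),(680,360),(0,363)]: print(v,rel(ray(C,np.array(v)/2.6+[120,100],.039)))
_,C3=load('w3.npz')
for v in [(118,357)]: print('ridge w3',rel(ray(C3,np.array(v)/2+[60,60],.056)))
_,C2=load('w2.npz')
for v in [(488,342)]: print('ridge w2',rel(ray(C2,np.array(v)/2+[60,60],.056)))
print('dk w2', rel(ray(C2,np.array((397,342))/2+60,.039)), rel(ray(C3,np.array((70,360))/2+60,.039)))
print('exp ridge w2',(proj(C2,case(-.0295,-.102,.056))-60)*2,'w3',(proj(C3,case(-.0295,-.102,.056))-60)*2)
for v,z in[((305,120),.08),((617,72),.08)]: print('at',rel(ray(C,np.array(v)/2.6+[120,100],z)))
E
```

```text
(738, 364) [0.0256 0.1219 0.039 ]
(750, 222) [-0.0222  0.1203  0.039 ]
(680, 360) [0.0243 0.1028 0.039 ]
(0, 363) [ 0.0261 -0.1197  0.039 ]
ridge w3 [-0.0309 -0.0998  0.056 ]
ridge w2 [-0.0296 -0.0995  0.056 ]
dk w2 [-0.0229 -0.1213  0.039 ] [-0.0229 -0.1198  0.039 ]
exp ridge w2 [476.99517846 342.43172864] w3 [108.76824609 362.8277733 ]
at [-0.0589 -0.0128  0.08  ]
at [-0.0712  0.0665  0.08  ]
```

```bash
python3 -m inch '[[[-0.25,0,0.06],[0,0,0],0],[[-0.5,0,0.12],[0,0,0],0],[[-0.75,0,0.18],[0,0,0],0],[[-1,0,0.22],[0,0,0],0],[[-1,0.2,0.22],[0,0.001,0],0],[[-1,0.2,0.22],[0,0.001,0],0],[[-1,0.2,0.22],[0,0.001,0],0],[[-1,0.2,0.22],[0,0.001,0],0]]'; python3 -c "
from h import *
plan(case(-.03,-.132,.0495),down(yaw))"
```

```text
clock: 13.9
eef_pos: [0.4133, -0.1698, 0.1397]
tcp_rot: [-1.306, -1.042, 1.044]
ft_force: [-0.6, 0.1, -0.1]
finger_gap: 0.0003
t 13.9 shift [-0.461  0.903  0.014] turn [-0.0002  0.0003 -0.0003]
```

```bash
python3 -m inch '[[[-0.25,0,0.01],[0,0,0],0],[[-0.461,0,0.014],[0,0,0],0],[[-0.461,0.2,0.014],[0,0,0],0],[[-0.461,0.5,0.014],[0,0,0],0],[[-0.461,0.75,0.014],[0,0,0],0],[[-0.461,0.85,0.014],[0,0,0],0],[[-0.461,0.9,0.014],[0,0,0],0],[[-0.461,0.9,0.014],[0,0,0],0]]'; python3 - <<'E'
from h import *
plan(case(-.03,-.11,.0495),down(yaw))
s=manip.sense(); im=manip.snapshot('wrist'); np.savez('w5.npz',im=im,p=s['eef_pos'],r=s['tcp_rot'])
a=im[:,:,::-1][140:320,180:420]
cv2.imwrite('pics/w5.png',cv2.resize(a,None,fx=3,fy=3,interpolation=cv2.INTER_CUBIC))
E
```

```text
clock: 14.7
eef_pos: [0.402, -0.2145, 0.05]
tcp_rot: [-1.306, -1.043, 1.045]
ft_force: [-0.2, -0.3, -0.0]
finger_gap: 0.0002
t 14.7 shift [0.219 0.005 0.004] turn [-0.0002  0.0005 -0.0003]
```

View pics/w5.png

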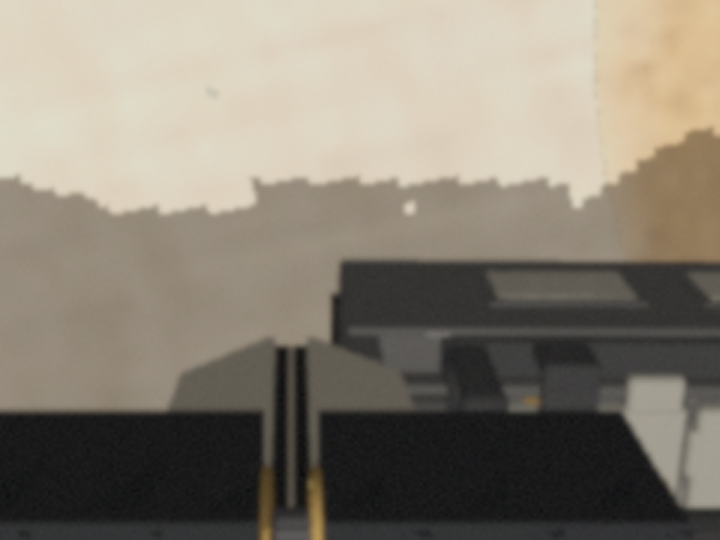

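```bash
python3 -m inch '[[[0.03,0.003,0],[0,0,0],0],[[0.06,0.003,0],[0,0,0],0],[[0.09,0.003,0],[0,0,0],0],[[0.12,0.003,0.004],[0,0,0],0],[[0.14,0.003,0.004],[0,0,0],0],[[0.16,0.003,0.004],[0,0,0],0],[[0.18,0.003,0.004],[0,0,0],0],[[0.18,0.003,0.004],[0,0,0],0]]'; python3 - <<'E'
from h import *
plan(case(-.03,-.09,.0495),down(yaw))
s=manip.sense(); im=manip.snapshot('wrist'); np.savez('w6.npz',im=im,p=s['eef_pos'],r=s['tcp_rot'])
a=im[:,:,::-1][140:320,180:420]
cv2.imwrite('pics/w6.png',cv2.resize(a,None,fx=3,fy=3,interpolation=cv2.INTER_CUBIC))
E
```

```text
clock: 15.55
eef_pos: [0.4058, -0.1969, 0.0501]
tcp_rot: [-1.307, -1.043, 1.044]
ft_force: [0.1, -0.6, -0.4]
finger_gap: 0.0005
t 15.55 shift [0.239 0.006 0.002] turn [ 0.0001  0.0005 -0.0003]
```

View pics/w6.png

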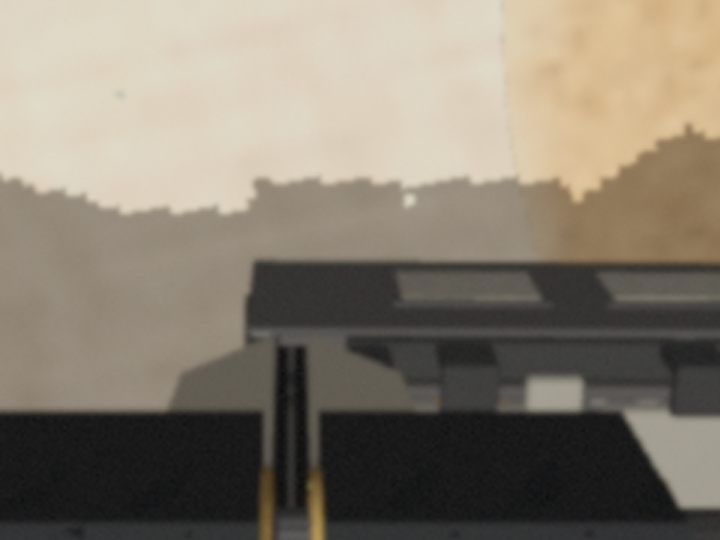

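```bash
python3 -m inch '[[[0.01,0.005,0.002],[0,0,0],0],[[0.02,0.01,0.002],[0,0,0],0],[[0.03,0.01,0.002],[0,0,0],0],[[0.04,0.01,0.002],[0,0,0],0],[[0.05,0.01,0.002],[0,0,0],0],[[0.06,0.01,0.002],[0,0,0],0],[[0.07,0.01,0.002],[0,0,0],0],[[0.08,0.01,0.002],[0,0,0],0]]';  python3 -m inch '[[[0.01,0,0],[0,0,0],0],[[0.02,0,0],[0,0,0],0],[[0.03,0,0],[0,0,0],0],[[0.04,0,0],[0,0,0],0],[[0.05,0,0],[0,0,0],0],[[0.06,0,0],[0,0,0],0],[[0.07,0,0],[0,0,0],0],[[0.08,0,0],[0,0,0],0]]'; python3 - <<'E'
from h import *
plan(case(-.03,-.09,.0495),down(yaw))
s=manip.sense(); print(s['ft_force'],s['ft_torque'])
im=manip.snapshot('wrist'); np.savez('w7.npz',im=im,p=s['eef_pos'],r=s['tcp_rot'])
E
```

```text
clock: 16.4
eef_pos: [0.4076, -0.1891, 0.0492]
tcp_rot: [-1.307, -1.044, 1.044]
ft_force: [-1.0, -0.7, 4.3]
finger_gap: 0.0004
clock: 17.2
eef_pos: [0.4095, -0.1813, 0.0492]
tcp_rot: [-1.308, -1.044, 1.044]
ft_force: [-0.2, -0.9, 5.7]
finger_gap: 0.0003
t 17.2 shift [ 0.078 -0.003  0.003] turn [ 0.0002  0.0005 -0.0003]
[-0.15237477 -0.91503129  5.71316779] [-0.17707037  0.09202052 -0.03042443]
```

```bash
python3 - <<'E'
from h import *
a=np.load('w7.npz')['im'][:,:,::-1][140:320,180:420]
cv2.imwrite('pics/w7.png',cv2.resize(a,None,fx=3,fy=3,interpolation=cv2.INTER_CUBIC))
E
```

```text
(no output)
```

View pics/w7.png

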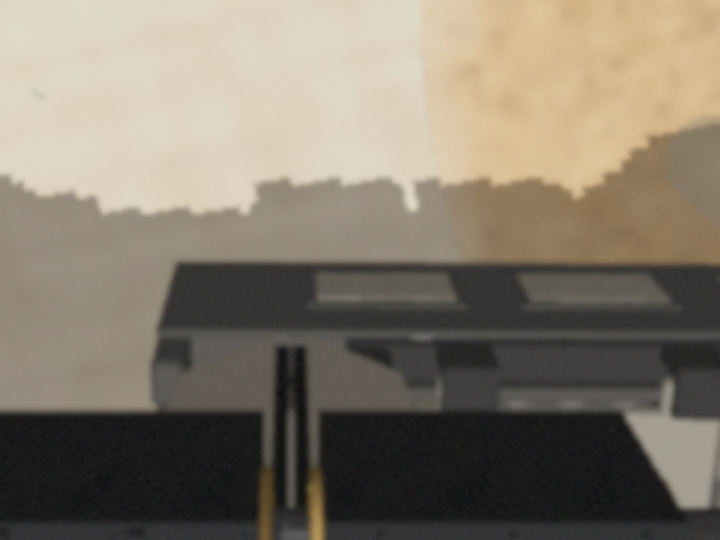

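```bash
python3 -m inch '[[[0.003,0,0],[0,0,0],0],[[0.006,0,0],[0,0,0],0],[[0.009,0,0],[0,0,0],0],[[0.01,0,0],[0,0,0],0],[[0.01,0,0],[0,0,0],0],[[0.01,0,0],[0,0,0],0],[[0.01,0,0],[0,0,0],0],[[0.01,0,0],[0,0,0],0]]'; python3 -c "
from h import *
plan(case(-.03,-.09,.0495),down(yaw)); print(manip.sense()['ft_force'])"
```

```text
clock: 18.05
eef_pos: [0.4096, -0.1808, 0.0493]
tcp_rot: [-1.308, -1.043, 1.044]
ft_force: [-0.8, -3.4, 5.6]
finger_gap: 0.0004
t 18.05 shift [ 0.074 -0.002  0.003] turn [ 0.0003  0.0003 -0.0006]
[-0.82497429 -3.37534426  5.59633165]
```

```bash
python3 -m inch '[[[0.005,0,0],[0,0,0],0],[[0.006,0,0],[0,0,0],0],[[0.007,0,0],[0,0,0],0],[[0.008,0,0],[0,0,0],0],[[0.008,0,0],[0,0,0],0],[[0.008,0,0],[0,0,0],0],[[0.008,0,0],[0,0,0],0],[[0.008,0,0],[0,0,0],0]]'; python3 - <<'E'
from h import *
plan(case(-.03,-.09,.0495),down(yaw)); print(manip.sense()['ft_force'])
s=manip.sense(); im=manip.snapshot('wrist'); np.savez('w8.npz',im=im,p=s['eef_pos'],r=s['tcp_rot'])
# horizontal position of case end / tongue edges in row profiles
for f in('w6','w7','w8'):
    g=cv2.cvtColor(np.load(f+'.npz')['im'],cv2.COLOR_RGB2GRAY).astype(int)
    print(f,'row268 ',g[268,315:350],'row232',g[232,225:265])
E
```

```text
clock: 18.85
eef_pos: [0.4096, -0.1808, 0.0493]
tcp_rot: [-1.31, -1.042, 1.044]
ft_force: [-1.2, -3.4, 6.1]
finger_gap: 0.0005
t 18.85 shift [ 0.074 -0.002  0.004] turn [ 0.0004  0.0001 -0.0009]
[-1.248761   -3.39054432  6.05644569]
w6 row268  [79 70 70 68 70 70 67 70 70 70 68 61 60 60 62 65 64 64 63 62 64 63 63 62
 63 61 64 62 64 63 63 61 66 67 68] row232 [143 141 142 143 144 143 143 143 143 143 143 142 141 142 142 142 142 141
 141 141 140 141 140 139 138 138 139 139 139 139 139 140 140 140 140 139
 139 133 112  79]
w7 row268  [75 63 62 60 59 61 61 61 61 68 83 89 77 63 61 62 65 63 64 65 64 64 65 65
 63 63 63 62 64 63 61 58 60 58 59] row232 [139 139 138 139 140 139 140 139 141 140 136 123  94  62  50  55  52  53
  51  54  50  51  51  52  52  52  52  49  50  54  51  52  53  50  55  51
  51  53  51  52]
w8 row268  [ 76  67  63  63  63  62  62  64  68  91 105  91  70  65  64  63  64  64
  62  63  63  64  65  63  64  62  62  64  63  63  60  60  62  62  61] row232 [139 139 139 139 140 139 140 139 139 138 128 103  71  54  53  52  53  51
  53  51  51  51  50  51  52  52  51  50  51  52  51  51  50  52  52  52
  52  51  54  52]
```

```bash
python3 -m inch '[[[0,-0.05,0],[0,0,0],0],[[0,-0.2,0],[0,0,0],0],[[0,-0.4,0],[0,0,0],0],[[0,-0.6,-0.1],[0,0,0],0],[[0.1,-0.8,-0.2],[0,0,0],0],[[0.3,-0.8,-0.2],[0,0,0],0],[[0.5,-0.8,-0.2],[0,0,0],0],[[0.5,-0.8,-0.2],[0,0,0],0]]'; python3 - <<'E'
from h import *
s=manip.sense(); im=manip.snapshot('wrist'); np.savez('w9.npz',im=im,p=s['eef_pos'],r=s['tcp_rot'])
a=im[:,:,::-1][90:290,110:376]
cv2.imwrite('pics/w9.png',cv2.resize(a,None,fx=3,fy=3,interpolation=cv2.INTER_CUBIC))
C=cam('wrist',s)
for y in(-.102,-.086,-.084): print(y,((proj(C,case(-.0295,y,.056))-[110,90])*3).round())
E
```

```text
clock: 19.7
eef_pos: [0.4404, -0.1331, 0.1291]
tcp_rot: [-1.306, -1.045, 1.047]
ft_force: [0.0, 0.6, -0.5]
finger_gap: 0.0006
-0.102 [245. 315.]
-0.086 [315. 315.]
-0.084 [324. 315.]
```

View pics/w9.png

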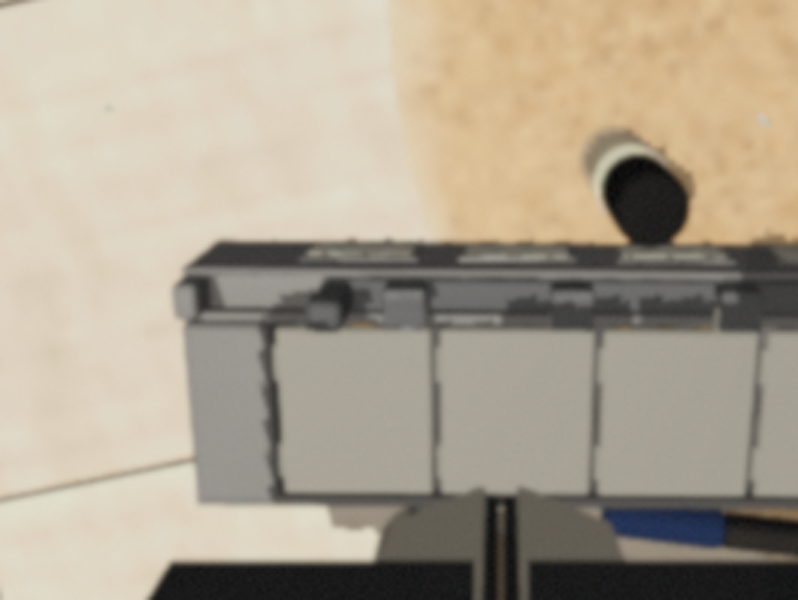

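```bash
python3 - <<'E'
from h import *
Rz=Ro.from_euler('z',yaw).as_matrix()
rel=lambda p:(Rz.T@(p-O)).round(4)[:2]
_,C=load('w9.npz'); f=lambda v,z:rel(ray(C,np.array(v)/3+[110,90],z))
print('deck corners',f((188,323),.039),f((200,501),.039)); print('ridge',f((323,312),.056)); print('tongue1 edges',f((387,305),.044),f((429,305),.044)); print('tongue2',f((553,305),.044),f((593,305),.044),'lid1 edges',f((277,400),.039),f((434,400),.039))
_,C=load('w4.npz'); f=lambda v,z:rel(ray(C,np.array(v)/2.6+[120,100],z))
print('before: tongue1',f((76,207),.044),f((108,207),.044),'t2',f((205,207),.044),f((239,207),.044),'tab1',f((132,212),.039),f((165,212),.039),'tab2',f((262,215),.039),f((294,215),.039),'ridge',f((16,207),.056))
E
```

```text
deck corners [-0.0226 -0.1202] [ 0.025  -0.1212]
ridge [-0.0303 -0.0842]
tongue1 edges [-0.0288 -0.071 ] [-0.0288 -0.061 ]
tongue2 [-0.0289 -0.0316] [-0.029  -0.0221] lid1 edges [-0.0028 -0.0997] [-0.003  -0.0605]
before: tongue1 [-0.0274 -0.0873] [-0.0275 -0.0776] t2 [-0.0276 -0.048 ] [-0.0276 -0.0377] tab1 [-0.0247 -0.072 ] [-0.0248 -0.0617] tab2 [-0.0239 -0.0316] [-0.0239 -0.0217] ridge [-0.0302 -0.1004]
```

```bash
python3 -c "
from h import *
plan(case(-.03,-.116,.051),down(yaw))"
```

```text
t 19.75 shift [-0.702  0.783  0.201] turn [ 0.0001  0.0011 -0.0007]
```

```bash
python3 -m inch '[[[-0.3,0,0.1],[0,0.001,0],0],[[-0.6,0,0.2],[0,0.001,0],0],[[-0.7,0,0.2],[0,0.001,0],0],[[-0.7,0.3,0.2],[0,0.001,0],0],[[-0.7,0.6,0.2],[0,0.001,0],0],[[-0.7,0.76,0.2],[0,0.001,0],0],[[-0.7,0.78,0.2],[0,0.001,0],0],[[-0.7,0.78,0.2],[0,0.001,0],0]]'; python3 -m inch '[[[0.05,0,0],[0,0,0],0],[[0.1,0,0],[0,0,0],0],[[0.14,0,0],[0,0,0],0],[[0.15,0,0],[0,0,0],0],[[0.16,0,0],[0,0,0],0],[[0.17,0,0],[0,0,0],0],[[0.17,0,0],[0,0,0],0],[[0.17,0,0],[0,0,0],0]]';python3 -c "
from h import *
plan(case(-.03,-.096,.051),down(yaw)); print(manip.sense()['ft_force'])"
```

```text
clock: 20.55
eef_pos: [0.4049, -0.199, 0.0512]
tcp_rot: [-1.308, -1.04, 1.044]
ft_force: [-1.1, 0.1, 0.5]
finger_gap: 0.0001
clock: 21.35
eef_pos: [0.4086, -0.1826, 0.0512]
tcp_rot: [-1.308, -1.04, 1.044]
ft_force: [0.2, -0.1, 0.0]
finger_gap: 0.0004
t 21.35 shift [ 0.033  0.002 -0.002] turn [-0.0003 -0.0002 -0.0007]
[ 0.1873244  -0.10696129  0.04350837]
```

```bash
python3 -m inch '[[[0.005,0,0],[0,0,0],0],[[0.01,0,0],[0,0,0],0],[[0.013,0,0],[0,0,0],0],[[0.016,0,0],[0,0,0],0],[[0.018,0,0],[0,0,0],0],[[0.02,0,0],[0,0,0],0],[[0.02,0,0],[0,0,0],0],[[0.02,0,0],[0,0,0],0]]';python3 -m inch '[[[0.003,0,0],[0,0,0],0],[[0.006,0,0],[0,0,0],0],[[0.009,0,0],[0,0,0],0],[[0.01,0,0],[0,0,0],0],[[0.01,0,0],[0,0,0],0],[[0.01,0,0],[0,0,0],0],[[0.01,0,0],[0,0,0],0],[[0.01,0,0],[0,0,0],0]]';python3 -c "
from h import *
plan(case(-.03,-.096,.051),down(yaw)); print(manip.sense()['ft_force'])"
```

```text
clock: 22.15
eef_pos: [0.4091, -0.1806, 0.0512]
tcp_rot: [-1.308, -1.04, 1.044]
ft_force: [0.7, 0.4, -0.1]
finger_gap: 0.0003
clock: 22.95
eef_pos: [0.4093, -0.1798, 0.0512]
tcp_rot: [-1.308, -1.04, 1.044]
ft_force: [-0.5, -1.7, 0.7]
finger_gap: 0.0005
t 22.95 shift [ 0.004  0.002 -0.002] turn [-0.0002 -0.0003 -0.0008]
[-0.49809809 -1.70614828  0.72353771]
```

```bash
python3 -m inch '[[[0.003,0,0],[0,0,0],0],[[0.006,0,0],[0,0,0],0],[[0.008,0,0],[0,0,0],0],[[0.008,0,0],[0,0,0],0],[[0.008,0,0],[0,0,0],0],[[0.008,0,0],[0,0,0],0],[[0.008,0,0],[0,0,0],0],[[0.008,0,0],[0,0,0],0]]';python3 -c "
from h import *
plan(case(-.03,-.096,.051),down(yaw)); print(manip.sense()['ft_force'])"
```

```text
clock: 23.75
eef_pos: [0.4095, -0.1793, 0.0513]
tcp_rot: [-1.309, -1.04, 1.044]
ft_force: [-1.5, -5.2, 1.7]
finger_gap: 0.0005
t 23.75 shift [-0.     0.003 -0.001] turn [-0.0002 -0.0003 -0.0009]
[-1.5267157  -5.24469533  1.73043632]
```

```bash
python3 -m inch '[[[-0.05,0,0],[0,0,0],0],[[-0.1,-0.05,0],[0,0,0],0],[[-0.1,-0.3,0],[0,0,0],0],[[-0.1,-0.6,0],[0,0,0],0],[[0.1,-0.9,-0.2],[0,0,0],0],[[0.4,-1,-0.2],[0,0,0],0],[[0.8,-1,-0.2],[0,0,0],0],[[0.9,-1,-0.2],[0,0,0],0]]'; python3 -m inch '[[[0,-0.2,0],[0,0,0],0],[[0,-0.4,0],[0,0,0],0],[[0,-0.4,0],[0,0,0],0],[[0,-0.4,0],[0,0,0],0],[[0,-0.4,0],[0,0,0],0],[[0,-0.4,0],[0,0,0],0],[[0,-0.4,0],[0,0,0],0],[[0,-0.4,0],[0,0,0],0]]'; python3 - <<'E'
from h import *
s=manip.sense(); im=manip.snapshot('wrist'); np.savez('w10.npz',im=im,p=s['eef_pos'],r=s['tcp_rot'])
a=im[:,:,::-1][100:300,150:450]
cv2.imwrite('pics/w10.png',cv2.resize(a,None,fx=2.6,fy=2.6,interpolation=cv2.INTER_CUBIC))
E
```

```text
clock: 24.55
eef_pos: [0.4502, -0.0916, 0.1515]
tcp_rot: [-1.305, -1.045, 1.046]
ft_force: [0.0, 0.3, 0.3]
finger_gap: 0.0003
clock: 25.35
eef_pos: [0.45, -0.0917, 0.1912]
tcp_rot: [-1.305, -1.044, 1.046]
ft_force: [0.6, -0.1, 0.0]
finger_gap: 0.0002
```

View pics/w10.png

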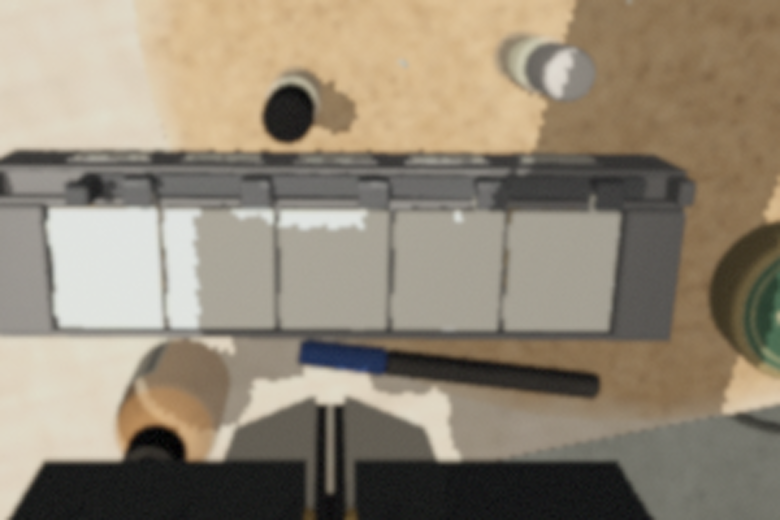

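```bash
python3 - <<'E'
from h import *
Rz=Ro.from_euler('z',yaw).as_matrix()
rel=lambda p:(Rz.T@(p-O)).round(4)[:2]
_,C=load('w10.npz'); f=lambda v,z:rel(ray(C,np.array(v)/2.6+[150,100],z))
print('far deck',f((668,338),.039),f((682,207),.039),'ridge',f((78,193),.056),'t1',f((123,188),.044),f((153,188),.044),'t2',f((242,190),.044),f((272,190),.044),'t3',f((359,191),.044),f((389,191),.044))
print('at1',f((289,113),.08),'at2',f((567,73),.08))
E
```

```text
far deck [0.0258 0.1208] [-0.0226  0.12  ] ridge [-0.0304 -0.0834] t1 [-0.0296 -0.0714] [-0.0296 -0.0613] t2 [-0.029  -0.0313] [-0.0291 -0.0211] t3 [-0.0288  0.0083] [-0.0289  0.0184]
at1 [-0.0595 -0.0135] at2 [-0.0712  0.0662]
```

```bash
python3 -c "
from rig import manip
print(manip.finish_job())"
```

```text
the job is handed in; nothing more can be done
None
```

I shut all five lids and pushed the locking bar to its stop. The job was handed in at about 25 s of the 48 s allowed, with the arm clear of everything.

**Lids:** With the fingers closed, I touched down on the robot's-right deck and glided to the far deck at 39 mm height. The forces I read were 3–8 N down and up to 4 N along the row. The next picture showed all five lids lying flush, before I touched the bar.

**Bar:** I pushed the ridge to the left until it stopped. That first push also pressed down on the ridge with about 6 N, because the sloped part of the fingers was bearing on its top. I backed off and pushed again slightly higher. The resistance rose to 5.2 N, against about 1.2 N to slide the bar.

**Last checks:**
- **Ridge:** it is at y ≈ -83.4 mm, against -84 expected at the stop.
- **Tongues:** the first two are centred over the lid tabs to within about 0.5 mm.
- **Surroundings:** the case and both atomisers are within about 1 mm of where they were. The marker, dropper and tin look undisturbed; the beaker and label roll were not in the last picture.

**One disagreement:** before the second push I measured only about 16.3 mm of bar travel, not 18. The ridge measured about 2 mm forward of its fully-back position before I pushed it. That could be camera error or the bar not starting fully back. The second push and the tongue positions are why I take it to be at its stop.

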